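# Shift the feed gearbox from second to third

## Task

The feed gearbox on the joiner's bench stands in second gear: push its red-knobbed lever with the fingertips out of the second slot into neutral, across the H-shaped gate to the right, and then forward (away from the robot) fully home into the third slot, the one with three red dots. Do not run it into the first or the fourth slot on the way. Only push the lever from outside, never take it between the fingers; leave the things standing about where they are, and finish with the hand clear of the lever.

Things in the scene. Friction and masses are not known exactly. Their poses are not given: they have to be found in the camera images.
- gearbox: the fixed green feed gearbox: housing 240 x 250 mm, top 100 mm above the bench, on a foot 280 x 280 mm. Origin on the bench under the middle of the gate; x points forward (away from the robot, to the grey motor, which reaches x = 285 mm, 125 mm high), y left, z up. A feed roller and a board stand out on its right to y = -290 mm, up to 110 mm high. Lever pivot at (0, 0, 30 mm)
- gate (a point): middle of the steel gate plate (94 x 90 mm) on the gearbox, at its upper face, 110 mm above the bench. Two slots run fore and aft, 20 mm left and right of it, joined by one cross passage at the middle (neutral). Dots number the slots: 1 left forward, 2 left back, 3 (red) right forward, 4 right back. Slots 14 mm wide, passage 20 mm, lever rod 10 mm
- across (a joint): sideways lean of the lever about a fore-and-aft axis through the pivot, rad: -0.27 fully left (the slots one and two), +0.27 fully right (three and four); below -0.22 or above 0.22 it lies in line with the slots. Moving the lever takes about 2 to 3 N at the knob in either direction; there is no spring, it stays where it is left
- shift (a joint): fore-and-aft lean of the lever, rad: -0.30 fully back, 0 neutral, +0.30 fully forward. The lever can cross only while this is within about 0.07 of 0, and the steel gate stops it otherwise. One rad is about 160 mm at the knob
- lever_knob (a point): centre of the lever's red ball knob, 36 mm in diameter, 160 mm from the pivot along the lever: 190 mm above the bench when the lever is upright, and some 180 mm in the slots' ends. With across = a and shift = b it lies in the gearbox's frame at x = 160 sin b, y = -160 cos b sin a, z = 30 + 160 cos b cos a (mm)
- lever_neck (a point): point on the lever's 10 mm steel rod, 35 mm below the knob's centre along the lever
- wax_tin: a round brass-coloured wax tin, 54 mm across, 22 mm high, standing on the gearbox's far left corner; origin at the centre of its underside
- spacer: a loose steel ring, 28 mm across, 12 mm high, lying on the gearbox's far right corner; origin at the centre of its underside
- iron_plane: an iron hand plane, 240 x 62 mm, 110 mm high with its dark wooden grips, standing on the bench; origin at the centre of its sole
- folding_rule: a folded yellow and white rule, 200 x 20 x 16 mm, lying on the bench; origin at the centre of its underside
- screwdriver: a wooden-handled screwdriver lying on the bench; origin at its middle
- glue_bottle: a white glue bottle with an orange cap, 60 mm across, 170 mm high, standing on the bench; origin at the centre of its underside
- maple_block: a maple block, 90 x 50 x 30 mm, lying on the bench; origin at the centre of its underside

How it is judged:
On the way, in this order (a step that is already met when the one before it is completed fails the run):
1. the lever is brought out of the second slot into neutral, still on the left (value of joint across below -0.15 rad and value of joint shift between -0.1 and 0.14 rad), for 0.1 s.
2. the lever is across on the right, still in neutral (value of joint across above 0.18 rad and value of joint shift between -0.14 and 0.14 rad), for 0.1 s.
At the end, for the whole second after the job is handed in: the lever stands in the third slot (across above 0.2 rad), home within 0.05 rad of its forward stop (shift above 0.25 rad), at rest; every loose thing lies within 30 mm of where it was (value of joint across above 0.2 rad and value of joint shift above 0.25 rad and velocity of joint shift between -0.05 and 0.05 rad/s and distance of each of wax_tin, spacer, iron_plane, folding_rule, screwdriver, glue_bottle, maple_block from where it was at the start of the episode below 0.03 m); the robot touches nothing.
It fails at once if the lever goes into the first slot (value of joint across below -0.15 rad and value of joint shift above 0.18 rad).
It fails at once if the lever goes into the fourth slot (value of joint across above 0.15 rad and value of joint shift below -0.18 rad).
It fails at once if the lever is taken between the fingers (the grasp point comes within 15 mm of the knob's centre or of the rod's neck) (distance between the grasp point and lever_knob below 0.015 m or distance between the grasp point and lever_neck below 0.015 m).
It fails at once if a loose thing is lifted, carried or knocked more than 30 mm away (distance of any of wax_tin, spacer, iron_plane, folding_rule, screwdriver, glue_bottle, maple_block from where it was at the start of the episode above 0.03 m).
It also fails if it takes over 51 s, if anything falls off the work surface, if the arm or the gripper's body presses on something with over 40 N, if the wrist force passes 120 N, or if a joint passes its speed limit or range.

## Robot

A 7-joint arm with a two-finger parallel gripper is mounted at the origin on the work surface. World frame = base frame: x ahead of the robot, y to its left, z up, the work surface at z = 0. Lengths are in m, angles in rad, forces in N, time in s.
With the tool pointing down it reaches from about 0.425 to 0.925 m from the base axis. Payload 6.8 kg.
Tool frame: the origin (TCP) lies at the very end of the fingers, on their centre line; the grasp point (between the pads) lies 19 mm behind it; z points along the fingers, y is the line along which they close (so a half turn about z gives the same grasp; the last joint's range is limited). The gripper opens to 85 mm and grips with 20 to 120 N. Pads are 22 mm wide; open, the fingers measure 114 mm over their backs; the gripper's body (76 mm by 85 mm) begins 54 mm behind the grasp point. The pads swing forward as they close: fully open they stand 13 mm farther back than shut.
Start: joints at [1.126, 0.477, 0.022, 1.555, -0.011, 1.109, -0.083], TCP at [0.223, -0.637, 0.231] pointing down, gripper open.
Joint ranges: [-2.96, 2.96], [-0.34, 2.1], [-1.41, 1.46], [0.24, 2.44], [-1.37, 4.51], [0.17, 1.92], [-2.96, 2.96]. Speed limits (rad/s): [2.39, 2.39, 3.14, 3.14, 3.14, 3.14, 3.14].

## Interface

Orientations are given as a rotation vector (axis times angle).
In Python, from bench import monitor, optics, r gives the robot as it stands.
- The arm moves only by the shell command python3 -m crank 'ROWS' [OPENING] [FORCE]. ROWS is JSON, a list of rows, each a list of 2 entries, a list of its own where there are three numbers: the shift along the tool's x, y, z in cm, then the turn, a rotation vector about the tool's x, y, z in rad. A call has 1 to 5 rows; each row shifts and turns the commanded pose from where the row before left it, along the tool's axes as they then stand; what a row does not reach is not made up. A row lasts 1/10 s, in which the tool goes at most 50 mm and 8.59 degrees, less where a joint would pass 70% of its speed; a pose out of reach is approached as far as the arm can. A call is refused whole if a number of a shift passes 5 or a number of a turn 0.15, either way. A call with a gripper value outside its range is refused whole. OPENING is the finger opening in cm, from 0 to 8.54, set as the call begins (- or left out, the last holds). The fingers move at their own pace and stop on an object; FORCE is the grip in N (left out, the last holds). Time passes only in rows, so rows that do not move let the fingers close. It gives the time, the measured TCP pose, the force, the opening and the grip force at its end, in the units of the state.
- monitor.get_obs(): the state, without advancing time (a new reading comes with each control period).
- optics.grab_frame(name): name is "scene" or "top" or "wrist"; returns (picture, depth): 480x640x3 uint8, red, green, blue; 480x640 float32, m along the optical axis (not along the pixel's ray), 0 where there is no reading.
- optics.camera_model(name): a dict with "vertical_fov" (degrees; the focal length in pixels is half the picture's height over the tangent of half this angle, whatever the lens; pixels are square), "cx", "cy" (the principal point, pixels), "R" (3x3) and "t" (3): a world point X has camera coordinates R X + t; the wrist camera has in their place "hand_eye" (4x4, takes a point from camera to tool coordinates, whose origin is the TCP and whose axes are the flange's). Camera axes: x right, y down, z forward; pixel columns grow to the right and rows downward; lengths in m; the calibration is good to about 2 mm. A picture is of the moment at which its call begins: read the wrist's pose just before it. camera_model takes no time and is no camera call.
- r.hand_in(): hands the job in; it is judged then, once.
The state is a dict: "clock": time; "joints": joint angles; "qvel": joint speeds; "tau": joint torques, N m; "tcp_pos": TCP position; "orientation": TCP orientation; "contact_force": force on the tool from outside, world axes, zero at the start; "moment": the same for the moment, N m; "grip_width": finger opening in m; "gripper_force": force on a finger pad.
Only numpy, scipy, OpenCV 4.12 (cv2) and the standard library are available. Lean on these libraries where they do the work, as an engineer would, in place of code of your own. Each camera call takes 0.05 s, during which the arm holds its last target. There are 200 camera calls.

## Working session

There is one attempt and no reset: what is moved stays moved. The work goes in short steps, Python scripts to look and compute and a shell command to move; the robot and the scene stay as the last step left them, time stands still between calls to the robot, and variables do not carry over. Pictures are saved under pics/ and viewed, at most 10 in all, crops included, and the job is handed in when it is done.

```bash
mkdir -p pics; ls; python3 - <<'E'
from bench import monitor, optics, r
import cv2
print(monitor.get_obs())
ims=[]
for n in ("scene","top"):
    p,d=optics.grab_frame(n); m=optics.camera_model(n); print(n,m)
    import numpy as np; np.savez(f"{n}.npz",p=p,d=d)
    cv2.imwrite(f"pics/{n}.png",p[:,:,::-1])
E
```

```text
pics
{'clock': 0.0, 'joints': array([ 1.12589239,  0.47783025,  0.02234709,  1.55646302, -0.01145976,
        1.10933813, -0.08307635]), 'qvel': array([-4.79770005e-04,  2.08715013e-04,  5.43499971e-04, -4.79868924e-04,
        2.49140854e-05,  2.01847896e-03,  1.41770320e-03]), 'tau': array([-6.35678080e-04, -5.96458375e+01,  1.60796173e+00, -2.81204921e+01,
        1.25232138e-02,  9.45267297e-03, -1.32331607e-05]), 'tcp_pos': array([ 0.22283523, -0.63650887,  0.2303008 ]), 'orientation': array([-3.09531815e+00, -5.26331734e-01,  7.83476351e-04]), 'contact_force': array([-0.42118064,  0.12401275, -0.74867987]), 'moment': array([ 0.02594948, -0.00669135,  0.02700311]), 'gripper_force': 0.0, 'grip_width': 0.08532021302158331}
scene {'vertical_fov': 55.627645939623044, 'cx': 325.28347215627804, 'cy': 236.52975939816827, 'R': array([[-0.34364053,  0.93908952, -0.00469601],
       [ 0.56232992,  0.201763  , -0.80192066],
       [-0.75212781, -0.27821315, -0.59741208]]), 't': array([ 0.22601001, -0.14230377,  1.43844967])}
top {'vertical_fov': 47.84234502465692, 'cx': 326.9893797265053, 'cy': 241.19509243454428, 'R': array([[-0.02382522, -0.99953455, -0.01905393],
       [-0.99105626,  0.02611776, -0.13086387],
       [ 0.1313006 ,  0.01576566, -0.99121723]]), 't': array([-0.02583745,  0.47965004,  1.38523707])}
```

View pics/scene.png

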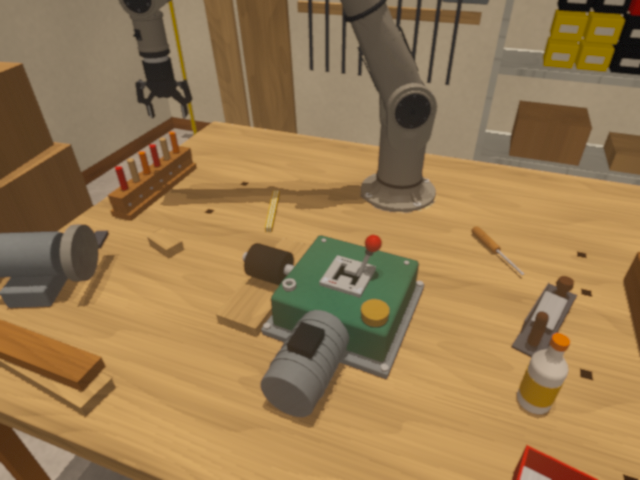

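View pics/top.png

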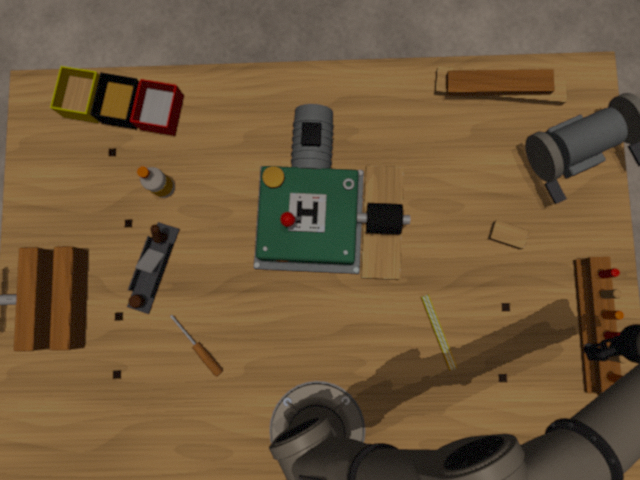

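The scene view shows the lever's red knob at (373,243). The top view shows the knob at (288,219), the gate at about (307,212), and the gearbox almost square to the base. Next I'll turn these pixels into positions.

```bash
cat > h.py <<'E'
import numpy as np, cv2
from bench import monitor, optics, r
from scipy.spatial.transform import Rotation as Ro
def ray(m,u,v):
    f=240/np.tan(np.radians(m["vertical_fov"])/2)
    d=m["R"].T@np.array([(u-m["cx"])/f,(v-m["cy"])/f,1]); return -m["R"].T@m["t"],d
def onplane(m,u,v,z):
    c,d=ray(m,u,v); return c+d*(z-c[2])/d[2]
def redc(p,box):
    x0,y0,x1,y1=box; h=cv2.cvtColor(p,cv2.COLOR_RGB2HSV)[y0:y1,x0:x1]
    k=((h[...,0]<8)|(h[...,0]>172))&(h[...,1]>150)&(h[...,2]>90)
    n,l,s,c=cv2.connectedComponentsWithStats(k.astype(np.uint8)); i=1+np.argmax(s[1:,4])
    return c[i]+[x0,y0],s[i]
def tri(ra,rb):
    A=[];b=[]
    for c,d in (ra,rb):
        d=d/np.linalg.norm(d);P=np.eye(3)-np.outer(d,d);A.append(P);b.append(P@c)
    return np.linalg.lstsq(np.vstack(A),np.hstack(b),rcond=None)[0]
E
python3 - <<'E'
from h import *
S=np.load("scene.npz")["p"];T=np.load("top.npz")["p"];ms=optics.camera_model("scene");mt=optics.camera_model("top")
cs,s1=redc(S,(340,220,400,270));ct,s2=redc(T,(265,195,310,235));print(cs,s1,ct,s2)
k=tri(ray(ms,*cs),ray(mt,*ct));print("knob",k,onplane(mt,*ct,.18))
hs=cv2.cvtColor(T,cv2.COLOR_RGB2HSV)
g=((hs[...,0]>60)&(hs[...,0]<90)&(hs[...,1]>90)).astype(np.uint8);g[:150]=0;g[280:]=0;g[:,:240]=0;g[:,375:]=0
g=cv2.morphologyEx(g,cv2.MORPH_OPEN,np.ones((3,3)))
c=max(cv2.findContours(g,0,2)[0],key=cv2.contourArea);R=cv2.minAreaRect(c);print(R)
print(np.array([onplane(mt,*q,.10) for q in cv2.boxPoints(R)]).round(4))
w=((hs[...,1]<60)&(hs[...,2]>120)).astype(np.uint8);w[:185]=0;w[240:]=0;w[:,:280]=0;w[:,335:]=0
c=max(cv2.findContours(w,0,2)[0],key=cv2.contourArea);R=cv2.minAreaRect(c);print(R,cv2.boundingRect(c))
B=np.array([onplane(mt,*q,.11) for q in cv2.boxPoints(R)]);print(B.round(4),B.mean(0))
crop=lambda I,x,y,s:cv2.resize(I[y:y+100,x:x+133],(800,600))[:,:,::-1]
cv2.imwrite("pics/c.png",crop(T,245,160,0))
E
```

```text
[372.75274725 242.49450549] [ 26  15  15  16 182] [286.99270073 218.45255474] [ 16  17  13  14 137]
knob [0.51542621 0.052259   0.18195296] [0.51569301 0.05275071 0.18      ]
((307.1030578613281, 214.64462280273438), (97.46082305908203, 93.7998046875), 3.1798300743103027)
[[ 0.4304  0.1389  0.1   ]
 [ 0.6693  0.1241  0.1   ]
 [ 0.648  -0.1226  0.1   ]
 [ 0.4107 -0.1023  0.1   ]]
((306.7929992675781, 212.1396484375), (34.75658416748047, 36.55433654785156), 2.862405300140381) (290, 194, 36, 38)
[[ 0.5001  0.0556  0.11  ]
 [ 0.5925  0.0497  0.11  ]
 [ 0.5856 -0.0371  0.11  ]
 [ 0.4935 -0.0304  0.11  ]] [0.54293334 0.00946627 0.11      ]
```

View pics/c.png

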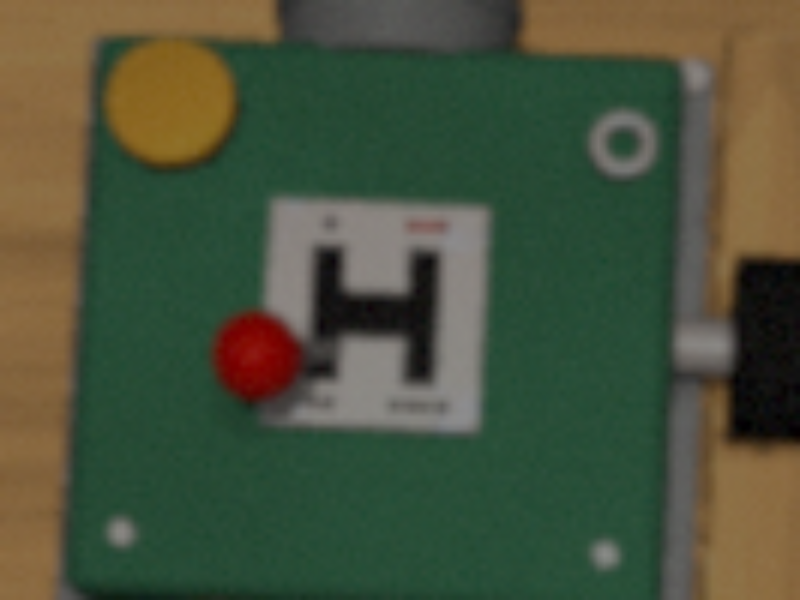

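The gate is at about (0.543, 0.0095), with yaw about -0.07 rad. The knob is at (0.515, 0.052, 0.182). I'll close the fingers and move over.

```bash
cat >> h.py <<'E'
G=np.array([.543,.0095,0]);Y=-.07;RG=Ro.from_rotvec([0,0,Y])
def go(x,y,z,look=False):
    "print the tool-frame shift (cm) and turn to gearbox-frame point (m), tool down aligned with the gearbox"
    o=monitor.get_obs();R=Ro.from_rotvec(o["orientation"]);p=o["tcp_pos"]
    print("t",round(o["clock"],2),"G-tcp mm",(RG.inv().apply(p-G)*1e3).round(1),"F",RG.inv().apply(o["contact_force"]).round(1),"w",round(o["grip_width"],4))
    Rt=RG*Ro.from_rotvec([np.pi,0,0])
    print("shift cm",(R.inv().apply(RG.apply([x,y,z])+G-p)*100).round(2),"turn",(R.inv()*Rt).as_rotvec().round(3))
def knob():
    o=[]
    for n,box in (("scene",(320,200,420,280)),("top",(250,180,350,240))):
        p,_=optics.grab_frame(n); c,s=redc(p,box); o.append((ray(optics.camera_model(n),*c),c,s[4]))
    k=RG.inv().apply(tri(o[0][0],o[1][0])-G)
    b=np.arcsin(np.clip(k[0]/.16,-1,1)); print("knob G mm",(k*1e3).round(1),"across",-np.arcsin(np.clip(k[1]/.16/np.cos(b),-1,1)).round(3),"shift",b.round(3),[q[2] for q in o])
E
python3 -m crank '[[[3.6,-2.6,-0.8],[0,0,0]],[[3.6,-2.6,-0.8],[0,0,0]],[[3.6,-2.6,-0.8],[0,0,0]],[[3.6,-2.6,-0.8],[0,0,0]],[[3.6,-2.6,-0.8],[0,0,0]]]' 0 20
python3 -c "from h import *;go(-.085,-.1,.26)"
```

```text
clock: 0.6
tcp_pos: [0.3506, -0.4531, 0.2713]
orientation: [-3.097, -0.526, 0.001]
contact_force: [1.2, -0.2, 0.9]
grip_width: 0.0124
gripper_force: 0.0
t 0.6 G-tcp mm [-159.6 -474.9  271.3] F [ 1.2 -0.2  0.9] w 0.0124
shift cm [ 21.68 -31.48   1.14] turn [-0.     0.     0.407]
```

```bash
python3 -m crank '[[[2.6,-3.8,0],[0,0,0]],[[2.6,-3.8,0],[0,0,0]],[[2.6,-3.8,0],[0,0,0]],[[2.6,-3.8,0],[0,0,0]],[[2.6,-3.8,0],[0,0,0]]]'
python3 -m crank '[[[0,0,0],[0,0,0.1]],[[0,0,0],[0,0,0.1]],[[0,0,0],[0,0,0.1]],[[0,0,0],[0,0,0.1]],[[0,0,0],[0,0,0]]]' >/dev/null
python3 -c "from h import *;go(-.085,.041,.22)"
```

```text
clock: 1.1
tcp_pos: [0.4098, -0.2307, 0.2712]
orientation: [3.097, 0.526, -0.0]
contact_force: [1.1, -0.4, -1.1]
grip_width: -0.0002
gripper_force: 0.0
t 1.6 G-tcp mm [-116.1 -250.7  271. ] F [-0.4  0.   0.4] w 0.0002
shift cm [  3.29 -29.15   5.11] turn [-0.     0.001  0.006]
```

```bash
python3 -m crank '[[[0.6,-4.5,0.2],[0,0,0]],[[0.6,-4.5,0.2],[0,0,0]],[[0.6,-4.5,0.2],[0,0,0]],[[0.6,-4.5,0.2],[0,0,0]],[[0.6,-4.5,0.2],[0,0,0]]]' >/dev/null
python3 -m crank '[[[0.2,-3.3,1],[0,0,0]],[[0.1,-3.3,1],[0,0,0]],[[0,0,1],[0,0,0]],[[0,0,1],[0,0,0]],[[0,0,0],[0,0,0]]]' >/dev/null
python3 -c "from h import *;go(-.085,.041,.166);knob();import cv2
p,_=optics.grab_frame('wrist');cv2.imwrite('pics/w1.png',p[:,:,::-1])"
```

```text
t 2.6 G-tcp mm [-85.8  38.8 219.7] F [ 0.4 -0.8 -0.1] w -0.0
shift cm [ 0.09 -0.22  5.37] turn [0.001 0.003 0.007]Traceback (most recent call last):
  File "<string>", line 1, in <module>
    from h import *;go(-.085,.041,.166);knob();import cv2
                                        ~~~~^^
  File "h.py", line 29, in knob
    p,_=optics.grab_frame(n); c,s=redc(p,box); o.append((ray(optics.camera_model(n),*c),c,s[4]))
                                  ~~~~^^^^^^^
  File "h.py", line 12, in redc
    n,l,s,c=cv2.connectedComponentsWithStats(k.astype(np.uint8)); i=1+np.argmax(s[1:,4])
                                                                      ~~~~~~~~~^^^^^^^^^
    return _wrapfunc(a, 'argmax', axis=axis, out=out, **kwds)
    return bound(*args, **kwds)
ValueError: attempt to get argmax of an empty sequence
```

The arm hides the knob from the top camera. The scene ray cut with the 160 mm sphere about the pivot gives the same position.

```bash
cat >> h.py <<'E'
def knob(v=True):
    m=optics.camera_model("scene");p,_=optics.grab_frame("scene"); q,s=redc(p,(310,190,430,290))
    c,d=ray(m,*q);d=d/np.linalg.norm(d);e=c-G-[0,0,.03]
    B=e@d;D=B*B-e@e+.16**2;k=RG.inv().apply(c+d*(-B-np.sqrt(max(D,0)))-G)
    b=np.arcsin(k[0]/.16);print("knob G mm",(k*1e3).round(1),"across",-np.arcsin(k[1]/.16/np.cos(b)).round(3),"shift",b.round(3),s,"D",D>0)
    return p
E
python3 - <<'E'
from h import *
p=knob(); w,_=optics.grab_frame('wrist')
cv2.imwrite('pics/w1.png',np.hstack([cv2.resize(w,(400,300)),cv2.resize(p[150:390,200:520],(400,300))])[:,:,::-1])
E
```

```text
knob G mm [-28.6  40.8 182. ] across -0.262 shift -0.18 [ 56  45  15  17 192] D True
```

View pics/w1.png

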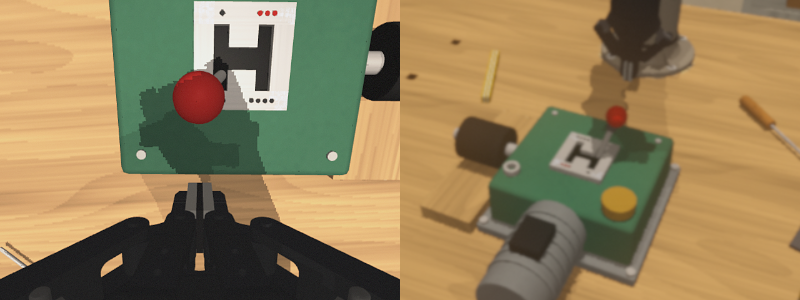

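The wrist half shows the closed fingertips at (200,190), right behind the knob at (199,97). The scene half shows the knob at (616,117), with nothing in the way. I'll go down and push forward.

```bash
python3 -m crank '[[[0,-0.1,2],[0,0,0]],[[0,-0.1,2],[0,0,0]],[[0,0,1.4],[0,0,0]],[[0,0,0],[0,0,0]]]' >/dev/null
python3 -m crank '[[[1,0,0],[0,0,0]],[[1,0,0],[0,0,0]],[[1,0,0],[0,0,0]],[[0.7,0,0],[0,0,0]],[[0,0,0],[0,0,0]]]' >/dev/null
python3 -c "from h import *;go(-.028,.041,.166);knob()"
```

```text
t 3.7 G-tcp mm [-46.7  42.6 167.5] F [-1.5 -0.8  1.1] w -0.0
shift cm [1.87 0.17 0.15] turn [-0.    -0.     0.006]
knob G mm [-19.1  41.3 183.4] across -0.263 shift -0.12 [ 54  47  16  17 206] D True
```

```bash
python3 -m crank '[[[0.7,0,0],[0,0,0]],[[0.7,0,0],[0,0,0]],[[0.5,0,0],[0,0,0]],[[0,0,0],[0,0,0]],[[0,0,0],[0,0,0]]]' >/dev/null
python3 -c "from h import *;go(-.07,.041,.166);knob()"
```

```text
t 4.25 G-tcp mm [-28.4  42.7 167.2] F [-0.  -0.5  0.7] w -0.0001
shift cm [-4.16  0.14  0.12] turn [-0.    -0.001  0.007]
knob G mm [ -0.6  41.8 184.5] across -0.264 shift -0.004 [ 51  52  16  17 221] D True
```

The lever is in neutral on the left. I'll back off and come round to its left side.

```bash
python3 -m crank '[[[-3,0,0],[0,0,0]],[[0,-3,0],[0,0,0]],[[0,-2.6,0],[0,0,0]],[[3,0,0],[0,0,0]],[[2.8,0,0],[0,0,0]]]' >/dev/null
python3 -m crank '[[[0,0,0],[0,0,0]]]' >/dev/null
python3 -c "from h import *;go(0,-.009,.166);knob()"
```

```text
t 4.9 G-tcp mm [  2.4  98.9 167.5] F [-0.5  0.4 -0.2] w -0.0001
shift cm [-0.29 10.79  0.14] turn [-0.001 -0.003  0.005]
knob G mm [ -0.   41.  184.6] across -0.259 shift -0.0 [ 50  52  17  17 217] D True
```

```bash
python3 -m crank '[[[-0.3,2,0],[0,0,0]],[[0,1.2,0],[0,0,0]],[[0,1.2,0],[0,0,0]],[[0,1.2,0],[0,0,0]],[[0,0,0],[0,0,0]]]' >/dev/null
python3 -c "from h import *;go(0,-.009,.166);knob()"
```

```text
t 5.45 G-tcp mm [ -3.7  40.7 167.4] F [-0.5  1.2  1.1] w 0.0002
shift cm [0.35 4.97 0.15] turn [ 0.001 -0.     0.004]
knob G mm [  0.8  10.5 189.7] across -0.066 shift 0.005 [ 36  47  16  16 201] D True
```

```bash
python3 -m crank '[[[0,1.2,0],[0,0,0]],[[0,1.2,0],[0,0,0]],[[0,1.2,0],[0,0,0]],[[0,1.1,0],[0,0,0]],[[0,0.3,0],[0,0,0]]]' >/dev/null
python3 -m crank '[[[0,0,0],[0,0,0]],[[0,0,0],[0,0,0]]]' >/dev/null
python3 -c "from h import *;go(0,-.009,.166);knob()"
```

```text
t 6.2 G-tcp mm [ -3.5  -7.4 167.2] F [-0.6 -0.3  0.5] w 0.0001
shift cm [0.35 0.16 0.12] turn [0.    0.    0.006]
knob G mm [  0.2 -38.1 185.4] across 0.24 shift 0.001 [ 14  43  16  16 197] D True
```

```bash
python3 -m crank '[[[0,0.3,0],[0,0,0]],[[0,0,0],[0,0,0]],[[0,-2,0],[0,0,0]],[[-3.5,0,0],[0,0,0]],[[-3,0,0],[0,0,0]]]' >/dev/null
python3 -m crank '[[[0,2.6,0],[0,0,0]],[[0,2.5,0],[0,0,0]],[[0,0,0],[0,0,0]]]' >/dev/null
python3 -c "from h import *;go(.0195,-.041,.166);knob()"
```

```text
t 7.05 G-tcp mm [-68.5 -45.1 167.3] F [-0.7  0.4  0. ] w -0.0001
shift cm [ 8.8  -0.39  0.13] turn [0.002 0.    0.002]
knob G mm [ -0.7 -39.7 185. ] across 0.251 shift -0.004 [ 13  42  16  17 206] D True
```

```bash
python3 -m crank '[[[2,-0.3,0],[0,0,0]],[[1.8,0,0],[0,0,0]],[[1.2,0,0],[0,0,0]],[[1.2,0,0],[0,0,0]],[[0,0,0],[0,0,0]]]' >/dev/null
python3 -c "from h import *;go(.0195,-.041,.166);knob()"
```

```text
t 7.6 G-tcp mm [ -5.2 -37.5 167.1] F [-0.5  0.2  0.2] w -0.0
shift cm [2.47 0.37 0.11] turn [-0.001 -0.     0.007]
knob G mm [ 22.4 -39.3 183.5] across 0.25 shift 0.141 [  9  49  16  17 217] D True
```

```bash
python3 -m crank '[[[0.9,0.1,0],[0,0,0]],[[0.9,0,0],[0,0,0]],[[0.5,0,0],[0,0,0]],[[0.1,0,0],[0,0,0]],[[0,0,0],[0,0,0]]]' >/dev/null
python3 -c "from h import *;go(.0195,-.041,.166);knob()"
```

```text
t 8.15 G-tcp mm [ 17.8 -39.  167.2] F [-1.8  0.5 -1.5] w -0.0003
shift cm [0.16 0.2  0.12] turn [0.    0.    0.007]
knob G mm [ 44.4 -38.5 178.8] across 0.253 shift 0.281 [  4  57  17  17 226] D True
```

```bash
python3 -m crank '[[[0.2,0,0],[0,0,0]],[[0.1,0,0],[0,0,0]],[[0.1,0,0],[0,0,0]],[[0,0,0],[0,0,0]]]' >/dev/null
python3 -c "from h import *;go(.0195,-.041,.166);knob()"
```

```text
t 8.6 G-tcp mm [ 21.8 -39.  167.3] F [-2.2  0.  -1.9] w 0.0004
shift cm [-0.23  0.2   0.13] turn [0.    0.    0.007]
knob G mm [ 48.1 -38.3 177.7] across 0.254 shift 0.305 [  4  58  16  18 228] D True
```

```bash
python3 -m crank '[[[0.1,0,0],[0,0,0]],[[0.1,0,0],[0,0,0]],[[0,0,0],[0,0,0]]]'
python3 -c "from h import *;go(.0195,-.041,.166);knob()"
```

```text
clock: 8.95
tcp_pos: [0.5637, -0.031, 0.1671]
orientation: [3.14, -0.099, -0.001]
contact_force: [-3.3, -0.1, -0.8]
grip_width: -0.0001
gripper_force: 1.6
t 8.95 G-tcp mm [ 23.5 -38.9 167.1] F [-3.3 -0.4 -0.8] w -0.0001
shift cm [-0.4   0.21  0.11] turn [0.    0.001 0.007]
knob G mm [ 49.1 -38.4 177.4] across 0.255 shift 0.312 [  3  59  17  17 226] D True
```

```bash
python3 -m crank '[[[0.15,0,0],[0,0,0]],[[0.15,0,0],[0,0,0]],[[0,0,0],[0,0,0]]]'
python3 -c "from h import *;go(.0195,-.041,.166);knob()"
```

```text
clock: 9.3
tcp_pos: [0.5659, -0.0311, 0.1667]
orientation: [3.14, -0.099, -0.004]
contact_force: [-4.8, 1.2, -1.9]
grip_width: -0.0001
gripper_force: 2.8
t 9.3 G-tcp mm [ 25.7 -38.9 166.7] F [-4.9  0.9 -1.9] w -0.0001
shift cm [-0.62  0.21  0.07] turn [0.    0.003 0.007]
knob G mm [ 50.3 -38.2 177. ] across 0.254 shift 0.32 [  3  59  17  18 232] D True
```

The force is rising and the knob barely moves, so the lever is home. I'll retreat back and up, then look again.

```bash
python3 -m crank '[[[-2,0,0],[0,0,0]],[[-3,0,0],[0,0,0]],[[-4,0,0],[0,0,0]],[[-1,0,-4],[0,0,0]],[[0,0,-4],[0,0,0]]]' >/dev/null
python3 -m crank '[[[0,4.5,-1],[0,0,0]],[[0,4.5,0],[0,0,0]],[[0,4.5,0],[0,0,0]],[[0,0,0],[0,0,0]],[[0,0,0],[0,0,0]]]'
python3 - <<'E'
from h import *
p=knob();t,_=optics.grab_frame('top')
cv2.imwrite('pics/f.png',np.hstack([cv2.resize(t[150:280,230:403],(400,300)),cv2.resize(p[150:450,200:600],(400,300))])[:,:,::-1])
E
```

```text
clock: 10.35
tcp_pos: [0.4597, -0.1609, 0.2582]
orientation: [3.139, -0.104, 0.005]
contact_force: [0.5, 0.2, 0.8]
grip_width: -0.0
gripper_force: 0.0
knob G mm [ 48.4 -38.6 177.5] across 0.256 shift 0.307 [  4  59  16  17 216] D True
```

View pics/f.png

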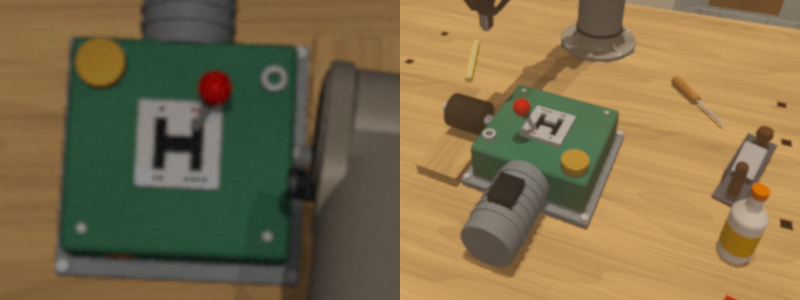

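The top half shows the knob at (214,88), in the forward right slot. The tin and the ring are where they were, and the hand is clear. I'm handing in.

```bash
python3 -c "from bench import r;print(r.hand_in())"
```

```text
the job is handed in; nothing more can be done
None
```

I pushed the lever out of second, across neutral and home into the third slot (last camera estimate: across about 0.256 rad, shift about 0.307 rad). The hand is clear, nothing in view had moved, and the job was handed in at about 10.5 s; no verdict was returned.

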